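Nudge a tube carrier onto the locating pins of a bench mixer

ROBOT

A 6-joint arm with a two-finger parallel gripper is mounted at the origin on a cart in front of the work surface, level with it; the furniture and walls round the work are solid. World frame = base frame: x ahead of the robot, y to its left, z up, the work surface at z = 0. Lengths are in m, angles in rad, forces in N, time in s.
With the tool pointing down it reaches from about 0.3 to 0.875 m from the base axis. Payload 6.4 kg.
Tool frame: the origin (TCP) lies at the very end of the fingers, on their centre line; the grasp point (between the pads) lies 19 mm behind it; z points along the fingers, y is the line along which they close (so a half turn about z gives the same grasp; the last joint's range is limited). The gripper opens to 85 mm and grips with 20 to 120 N. Pads are 22 mm wide; open, the fingers measure 114 mm over their backs; the gripper's body (76 mm by 85 mm) begins 54 mm behind the grasp point. The pads swing forward as they close: fully open they stand 13 mm farther back than shut.
Start: joints at [1.109, 0.181, 1.607, -0, 1.354, -0.206], TCP at [0.145, 0.556, 0.192] pointing down, gripper open.
Joint ranges: [-2.99, 2.99], [-0.89, 2.07], [0.3, 2.58], [-1.14, 4.28], [0, 2.63], [-3.12, 3.12]. Speed limits (rad/s): [2.57, 2.57, 3.01, 3.14, 3.14, 3.14].

INTERFACE

Orientations are given as a unit quaternion [w, x, y, z].
In Python, from plant import ctrl gives the robot as it stands.
- The arm moves only by the tool carry_out, never from a script. Its arguments are lists of equal length, an entry for each row: "jaw": the closure, from -1 (fully open) to 1 (shut), so that 0 is half open; "travel": the shift along the tool's x, y, z in mm, a list of three; "turn": the turn about the tool's z in rad. A call has 1 to 10 rows; each row is the pose to reach, as a shift and turn from the pose commanded when the call began, along the tool's axes at that moment; what a row does not reach only later rows make up. A row lasts 1/10 s, in which the tool goes at most 50 mm and 8.59 degrees, less where a joint would pass 70% of its speed; a pose out of reach is approached as far as the arm can. A call with a gripper value outside its range is refused whole. The fingers move at their own pace and stop on an object; "squeeze" is the grip in N (left out, the last holds). Time passes only in rows, so rows that repeat a pose let the fingers close. It gives the time, the measured TCP pose, the force, the opening and the grip force at its end, in the units of the state.
- ctrl.observe(): the state, without advancing time (a new reading comes with each control period).
- ctrl.get_image(name): name is "scene" or "top" or "wrist"; returns the picture (400x640x3 uint8, red, green, blue); there is no depth.
- ctrl.calibration(name): a dict with "K" (3x3 intrinsics, pixels), "k1" (the pictures are not rectified: a ray, as slopes to the right and down, at radius r is drawn at 1 + k1 r^2 times it, then the intrinsics apply), "R" (3x3) and "t" (3): a world point X has camera coordinates R X + t; the wrist camera has in their place "hand_eye" (4x4, takes a point from camera to tool coordinates, whose origin is the TCP and whose axes are the flange's). Camera axes: x right, y down, z forward; pixel columns grow to the right and rows downward; lengths in m; the calibration is good to about 2 mm. A picture is of the moment at which its call begins: read the wrist's pose just before it. calibration takes no time and is no camera call.
- ctrl.hand_in(): hands the job in; it is judged then, once.
The state is a dict: "time_s": time; "joint_pos": joint angles; "joint_velocities": joint speeds; "effort": joint torques, N m; "tcp_pos": TCP position; "ee_rot": TCP orientation; "wrist_force": force on the tool from outside, world axes, zero at the start; "moment": the same for the moment, N m; "opening": finger opening in m; "grasp_force": force on a finger pad.
Only numpy, scipy, OpenCV 4.12 (cv2) and the standard library are available. Lean on these libraries where they do the work, as an engineer would, in place of code of your own. Each camera call takes 0.05 s, during which the arm holds its last target. There are 200 camera calls.

TASK

The tube carrier on the bench mixer sits crooked, riding up on the mixer's two locating pins. Using only the fingertips, push it back against the rear rail and nudge it slowly sideways along the rail until both of its holes drop over the two pins and it lies flat on the deck, then move the hand away. Do not grasp, lift or tip the carrier, and leave the timer, the petri dish and the dropper bottle beside the mixer where they are.

Things in the scene. Friction and masses are not known exactly. Their poses are not given: they have to be found in the camera images.
- mixer: Low bench mixer, fixed to the desk: white body, black flat deck 160 x 260 mm (x, y), deck top 50 mm above the desk. Origin: centre of its underside, at desk height; z up, x towards its rear rail (away from the robot), y along the rail to the left. Yaw varies by up to 0.3 rad, position by up to 8 cm.
- carrier: Loose metal tube carrier, 0.3 to 0.55 kg: plate 90 x 150 x 8 mm (x, y, z) with a block 40 x 110 x 22 mm on top (block centre at x = +12 mm, eight tube wells). Origin: centre of the plate's underside; axes as the mixer's when seated. It starts turned up to 0.08 rad from the rail and 25 to 41 mm too far left or right, rear edge on the deck, front propped up by the pins (pitch about 0.16 rad).
- seat (a point): Point on the deck top where the carrier's origin lies when seated: x = 9, y = 0, z = 50 mm of the mixer, axes as the mixer's. About 1 mm is then left before the rail, and up to 1.5 mm of play on the pins. At the start the carrier's origin is 9 to 16 mm nearer the robot and 6 to 10 mm above the deck.
- rail (a point): Middle of the front face of the aluminium rear rail, at deck height (x = 55 mm of the mixer). The rail runs along y, 250 mm long, 14 mm high. Pushed back against it, the carrier still rides on the pins and slides along it; when its holes come over the pins it drops flat.
- pin_left (a point): Foot of the left (+y) pin, on its axis at deck height (x = -19, y = 50 mm of the mixer). Both pins are fixed, steel, 10 mm in diameter with hemispherical tips, 10 mm high.
- pin_right (a point): Foot of the right (-y) pin, on its axis at deck height (x = -19, y = -50 mm of the mixer).
- hole_left (a point): Centre of the carrier's left (+y) through hole at the plate's underside (x = -28, y = 50 mm of the carrier). Both holes are 13 mm in diameter.
- hole_right (a point): Centre of the carrier's right (-y) through hole at the plate's underside (x = -28, y = -50 mm of the carrier).
- lab_timer: Bystander: flat white timer, 66 x 66 x 19 mm, loose on the desk to the left of the mixer. Origin: centre of its underside.
- petri_dish_1: Bystander: round petri dish, 63 mm in diameter, 16 mm high, loose on the desk to the left of the mixer, farther from the robot than the timer. Origin: centre of its underside.
- dropper_bottle_3: Bystander: small white dropper bottle with a green cap, 24 mm in diameter, 68 mm tall, upright and loose on the desk to the right of the front of the mixer. Origin: centre of its underside.

How it is judged:
By the outcome, as a careful person would: the job done as asked, in the order asked, and still so for the second after the job is handed in, with the robot touching nothing.
It also fails if it takes over 35 s, if anything falls off the work surface, if the arm or the gripper's body presses on something with over 40 N, if the wrist force passes 120 N, or if a joint passes its speed limit or range.

## Working session

There is one attempt and no reset: what is moved stays moved. The work goes in short steps, Python scripts to look and compute and a tool call to move; the robot and the scene stay as the last step left them, time stands still between calls to the robot, and variables do not carry over. Pictures are saved under pics/ and viewed, at most 10 in all, crops included, and the job is handed in when it is done.

Besides the shell and the picture viewer there is one more tool, called after "Emit:" in YAML: its name, and indented under it one key for each argument. carry_out: Moves the arm, as the interface text tells. Its arguments: {"type":"object","properties":{"jaw":{"type":"array"},"travel":{"type":"array"},"turn":{"type":"array"},"squeeze":{"type":"number"}},"required":["jaw","travel","turn"]}

```bash
mkdir -p pics; ls; python3 - <<'E'
from plant import ctrl
import cv2
s=ctrl.observe(); print(s)
for n in ["scene","top"]:
    cv2.imwrite(f"pics/{n}0.png",ctrl.get_image(n)[:,:,::-1]); print(n,ctrl.calibration(n))
print(ctrl.calibration("wrist"))
E
```

```text
pics
{'time_s': 0.0, 'joint_pos': array([ 1.10868299e+00,  1.81561606e-01,  1.60804318e+00,  1.63368253e-05,
        1.35378874e+00, -2.06313054e-01]), 'joint_velocities': array([-2.04018473e-03, -6.84959237e-04,  5.65816293e-05, -3.80270129e-04,
        1.36664457e-03, -2.16639195e-04]), 'effort': array([-8.44942565e-05, -4.44870651e+01, -3.51335049e+01, -3.03060915e-04,
        9.25391971e-03,  1.55042204e-05]), 'tcp_pos': array([0.14518083, 0.55571154, 0.19075566]), 'ee_rot': array([-3.02900618e-04,  1.27553417e-01,  9.91831294e-01, -8.47998288e-04]), 'wrist_force': array([ 0.24865153, -0.1601436 ,  0.14558023]), 'moment': array([-0.01761496,  0.02218628,  0.0273683 ]), 'grasp_force': 0.0, 'opening': 0.08551075953695472}
scene {'K': array([[381.90443149,   0.        , 313.59456427],
       [  0.        , 381.90443149, 200.22206499],
       [  0.        ,   0.        ,   1.        ]]), 'k1': -0.011729886623401811, 'R': array([[ 0.81495784, -0.57909   ,  0.02232703],
       [-0.28313271, -0.4314791 , -0.85654052],
       [ 0.5056477 ,  0.69172289, -0.51559659]]), 't': array([-0.4789
[... 272 characters left out ...]
9623],
       [-0.98510509, -0.01906323, -0.17089338],
       [ 0.17027687,  0.03029347, -0.9849305 ]]), 't': array([-0.06067368,  0.55931173,  0.85590108])}
{'K': array([[337.14968343,   0.        , 316.4162486 ],
       [  0.        , 337.14968343, 197.25190564],
       [  0.        ,   0.        ,   1.        ]]), 'k1': -0.04736701369440676, 'hand_eye': array([[ 3.86925004e-04, -9.62835904e-01, -2.70086787e-01,
         6.88934064e-02],
       [ 9.99999905e-01,  3.17947784e-04,  2.99138754e-04,
        -8.42848935e-06],
       [-2.02148037e-04, -2.70086877e-01,  9.62835935e-01,
        -1.82885506e-01],
       [ 0.00000000e+00,  0.00000000e+00,  0.00000000e+00,
         1.00000000e+00]])}
```

View pics/top0.png

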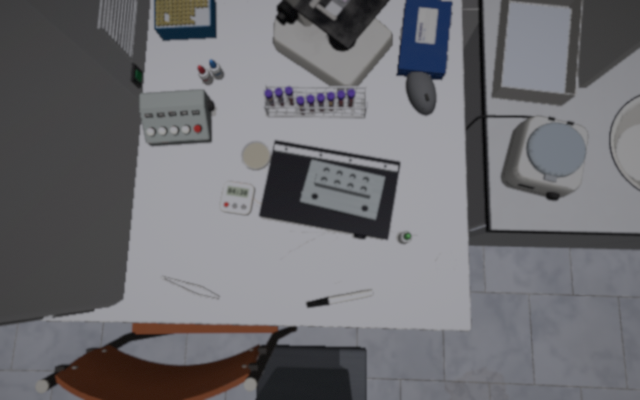

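View pics/scene0.png

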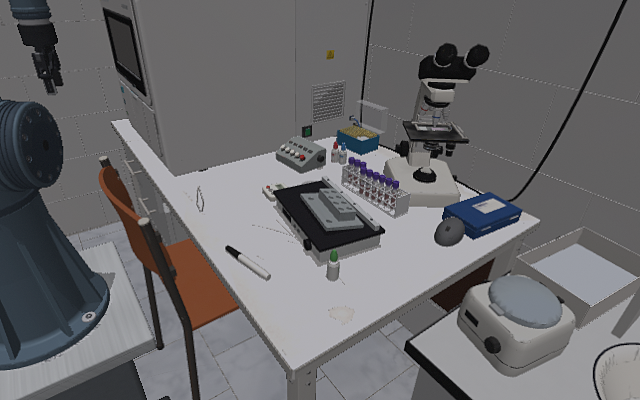

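The top view shows the mixer deck at about (260-400, 143-237) px, with the carrier right of centre at (300-385, 155-220). The timer is at (237, 197), the dish at (256, 155) and the bottle at (405, 237). I'll enlarge it.

```bash
python3 - <<'E'
import cv2
im=cv2.imread("pics/top0.png")[135:250,250:410]
cv2.imwrite("pics/topc.png",cv2.resize(im,None,fx=5,fy=5,interpolation=cv2.INTER_CUBIC))
E
```

```text
(no output)
```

View pics/topc.png

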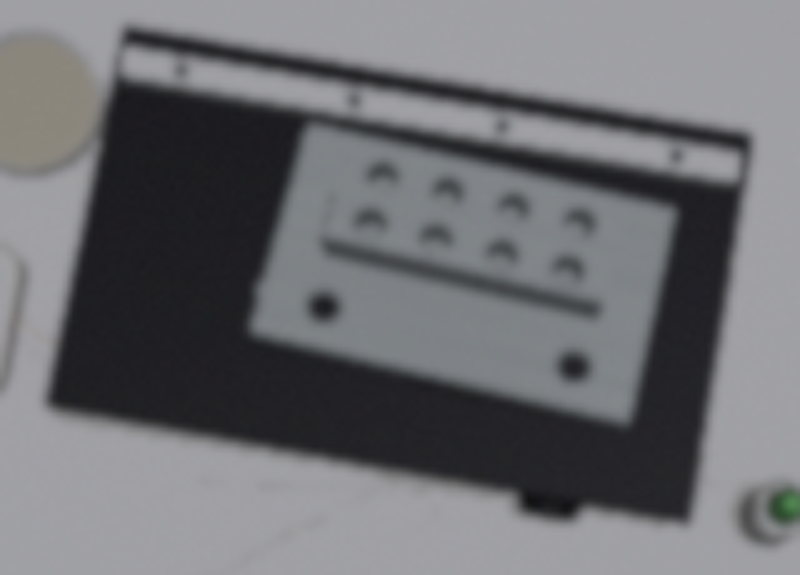

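The enlarged crop gives these corners in crop px. Deck: (127,28), (750,138), (690,520), (50,405). Carrier: (308,122), (678,206), (632,425), (250,333). Holes: (323,306) and (573,366).

```bash
cat > h.py <<'E'
import numpy as np, cv2
from scipy.spatial.transform import Rotation as Ro
from scipy.optimize import least_squares
from plant import ctrl
def rays(px,c):
    K=c["K"]; k=c["k1"]
    d=(np.atleast_2d(px)-K[:2,2])/K[0,0]; u=d.copy()
    for _ in range(20): u=d/(1+k*(u**2).sum(1,keepdims=True))
    return np.c_[u,np.ones(len(u))]
def world(px,z,c):
    r=rays(px,c)@c["R"]; o=-c["R"].T@c["t"]
    return o+r*((np.asarray(z)-o[2])/r[:,2])[:,None]
def wristcal(s):
    c=dict(ctrl.calibration("wrist")); w=s["ee_rot"]
    T=np.eye(4);T[:3,:3]=Ro.from_quat(np.r_[w[1:],w[0]]).as_matrix();T[:3,3]=s["tcp_pos"]
    M=np.linalg.inv(T@c["hand_eye"]); c["R"]=M[:3,:3];c["t"]=M[:3,3]; return c
def fit2(P,Q): # planar pose of model Q to points P
    f=lambda p:((Q@np.array([[np.cos(p[2]),np.sin(p[2])],[-np.sin(p[2]),np.cos(p[2])]])+p[:2])-P).ravel()
    r=least_squares(f,[*P.mean(0),0]); return r.x,np.abs(r.fun).max()
E
python3 - <<'E'
from h import *
c=ctrl.calibration("top")
px=lambda a:np.array(a)/5+[250-.4,135-.4]
D=world(px([(127,28),(750,138),(690,520),(50,405)]),.05,c)[:,:2]
m,e=fit2(D,np.array([[80,130],[80,-130],[-80,-130],[-80,130]])*1e-3)
print("mixer",m,e); print(np.linalg.norm(D-np.roll(D,1,0),axis=1))
R=np.array([[np.cos(m[2]),-np.sin(m[2])],[np.sin(m[2]),np.cos(m[2])]])
P=world(px([(308,122),(678,206),(632,425),(250,333),(323,306),(573,366)]),[.058,.058,.072,.072,.069,.069],c)[:,:2]
print(((P-m[:2])@R*1e3).round(1))
a,e=fit2(P,np.array([[45,75],[45,-75],[-44,-75],[-44,75],[-28,50],[-28,-50]])*1e-3)
print("carrier in mixer",(a[:2]-m[:2])@R*1e3,a[2]-m[2],e)
rl=world(px([(118,80),(742,186)]),.064,c)[:,:2]; print(((rl-m[:2])@R*1e3))
b=world([[405,237],[237,197],[256,155]],[.068,.019,.016],c)[:,:2];print(((b-m[:2])@R*1e3).round(),b)
E
```

```text
mixer [ 0.57569523 -0.05992295 -0.15865597] 0.002965961952803936
[0.1569028  0.25556319 0.15512891 0.25539405]
[[  51.    47.4]
 [  42.9 -103.1]
 [ -48.1  -98.5]
 [ -39.    52.5]
 [ -23.1   26.8]
 [ -29.1  -72.6]]
carrier in mixer [  1.41195946 -25.10326579] -0.05722242075240652 0.0014142515580709558
[[  53.13858546  124.71168703]
 [  53.84385001 -126.00043895]]
[[ -71. -158.]
 [ -46.  187.]
 [  49.  168.]] [[ 0.48099682 -0.20505646]
 [ 0.5601747   0.13217492]
 [ 0.65095185  0.09784506]]
```

Emit:
carry_out:
  jaw: [-1,-1,-1,-1,-1,-1,-1,-1,-1,-1]
  travel:
    - [-33,-34.5,0]
    - [-66,-69,0]
    - [-99,-103.5,0]
    - [-132,-138,0]
    - [-165,-172.5,0]
    - [-198,-207,0]
    - [-231,-241.5,0]
    - [-264,-276,0]
    - [-297,-310.5,0]
    - [-330,-345,0]
  turn: [0,0,0,0,0,0,0,0,0,0]

```text
time_s: 1.1
tcp_pos: [0.3778, 0.1372, 0.1917]
ee_rot: [0.0, 0.128, 0.992, 0.0]
wrist_force: [1.4, 0.5, 1.4]
opening: 0.0856
grasp_force: 0.0
```

Emit:
carry_out:
  jaw: [-1,-1,-1,-1,-1,-1,-1,-1]
  travel:
    - [-33,-34.5,0]
    - [-66,-69,0]
    - [-99,-103.5,0]
    - [-132,-138,0]
    - [-165,-174,0]
    - [-165,-174,0]
    - [-165,-174,0]
    - [-165,-174,0]
  turn: [0,0,-0.05,-0.1,-0.1,-0.1,-0.1,-0.1]

```text
time_s: 1.9
tcp_pos: [0.4923, -0.0703, 0.1912]
ee_rot: [-0.001, 0.078, 0.997, 0.0]
wrist_force: [-0.1, -0.0, 0.4]
opening: 0.0855
grasp_force: 0.0
```

```bash
python3 - <<'E'
from h import *
import pickle
s=ctrl.observe(); im=ctrl.get_image("wrist")[:,:,::-1]
pickle.dump(wristcal(s),open("w1.pkl","wb"))
print(s["time_s"],s["tcp_pos"],s["ee_rot"],s["opening"],s["wrist_force"])
cv2.imwrite("pics/w1.png",im)
cv2.imwrite("pics/w1b.png",cv2.resize(im,None,fx=1.25,fy=1.25,interpolation=cv2.INTER_CUBIC))
E
```

```text
1.9 [ 0.49232979 -0.07026493  0.19117404] [-6.40778109e-04  7.76767486e-02  9.96978333e-01  3.41311249e-04] 0.08554614553283402 [-0.08094275 -0.01975413  0.35710307]
```

View pics/w1b.png

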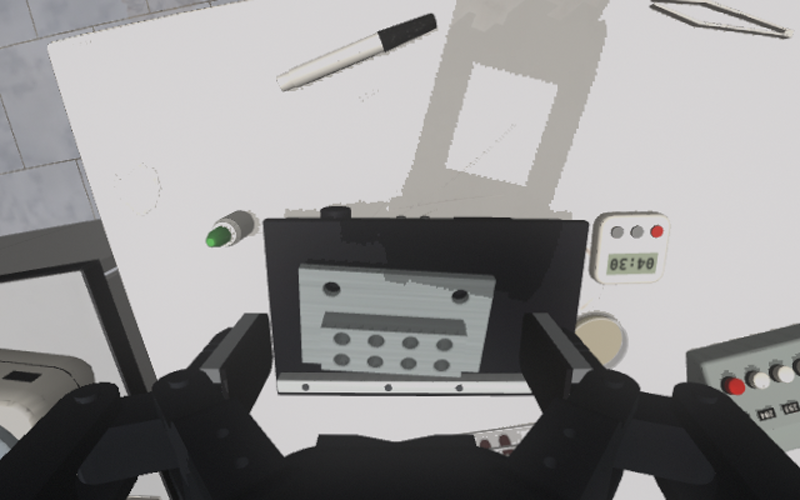

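The mixer lies level in this view, with the deck at (265-588, 218-395) px and the carrier at (298-495, 265-375). The finger tips are dark on the dark deck, so I'll brighten a crop.

```bash
python3 - <<'E'
import cv2,numpy as np
im=cv2.imread("pics/w1.png")[165:325,190:490]
im=(255*(im/255.)**.5).astype('uint8')
cv2.imwrite("pics/w1c.png",cv2.resize(im,None,fx=2.6,fy=2.6,interpolation=cv2.INTER_CUBIC))
E
```

```text
(no output)
```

View pics/w1c.png

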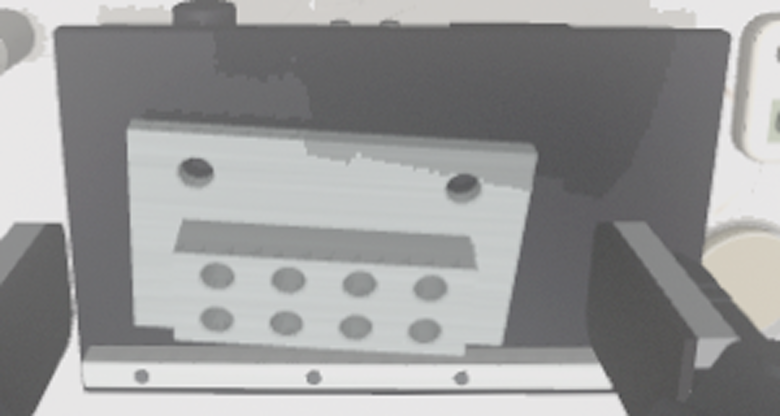

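The brightened crop shows the deck front corners at (55,30) and (730,32), and the rail base at about row 347. The carrier's front corners are (128,120) and (537,147), and its holes are at (196,170) and (462,186).

```bash
python3 - <<'E'
from h import *
import pickle
c=pickle.load(open("w1.pkl","rb"))
px=lambda a:(np.array(a)+.5)/2.6+[190-.5,165-.5]
D=world(px([(55,30),(730,32),(85,347)]),.05,c)[:,:2]
m,e=fit2(D,np.array([[-80,-130],[-80,130],[55,-125]])*1e-3)
print("mixer",m,e)
R=np.array([[np.cos(m[2]),-np.sin(m[2])],[np.sin(m[2]),np.cos(m[2])]])
P=world(px([(503,345),(135,325),(128,120),(537,147),(462,186),(196,170)]),[.058,.058,.072,.072,.069,.069],c)[:,:2]
print(((P-m[:2])@R*1e3).round(1))
a,e=fit2(P,np.array([[45,75],[45,-75],[-44,-75],[-44,75],[-28,50],[-28,-50]])*1e-3)
print("carrier in mixer",(a[:2]-m[:2])@R*1e3,a[2]-m[2],e)
s=ctrl.observe(); print("tcp in mixer",(s["tcp_pos"][:2]-m[:2])@R*1e3)
w=s["ee_rot"];T=Ro.from_quat(np.r_[w[1:],w[0]]).as_matrix();print("tool y rel mixer y", np.arctan2(T[1,1],T[0,1])-np.pi/2-m[2])
E
```

```text
mixer [ 0.57622065 -0.05953067 -0.1592227 ] 0.002306473608999937
[[  49.3   48.2]
 [  40.6 -102.5]
 [ -51.9  -96.7]
 [ -42.    52.5]
 [ -25.4   26.1]
 [ -31.5  -73.2]]
carrier in mixer [ -1.1636406  -24.80648549] -0.05952233559944348 0.0022147864166129905
tcp in mixer [-81.07727115 -23.57368427]
tool y rel mixer y 0.004540157073933265
```

Emit:
carry_out:
  jaw: [-1,-1,-1,-1,-1]
  travel:
    - [0,0,40]
    - [0,0,80]
    - [0,0,110]
    - [0,0,130]
    - [0,0,130]
  turn: [0,0,0,0,0]

```text
time_s: 2.45
tcp_pos: [0.4901, -0.0687, 0.059]
ee_rot: [-0.003, 0.077, 0.997, 0.001]
wrist_force: [0.4, 0.3, 0.5]
opening: 0.0855
grasp_force: 0.0
```

```bash
python3 - <<'E'
from h import *
s=ctrl.observe(); im=ctrl.get_image("scene")[:,:,::-1][150:270,250:410]
print(s["time_s"],s["tcp_pos"],s["wrist_force"])
im=(255*(im/255.)**.6).astype('uint8')
cv2.imwrite("pics/s2.png",cv2.resize(im,None,fx=5,fy=5,interpolation=cv2.INTER_CUBIC))
E
```

```text
2.45 [ 0.49009395 -0.06873813  0.05899514] [0.35104626 0.26570786 0.53868683]
```

View pics/s2.png

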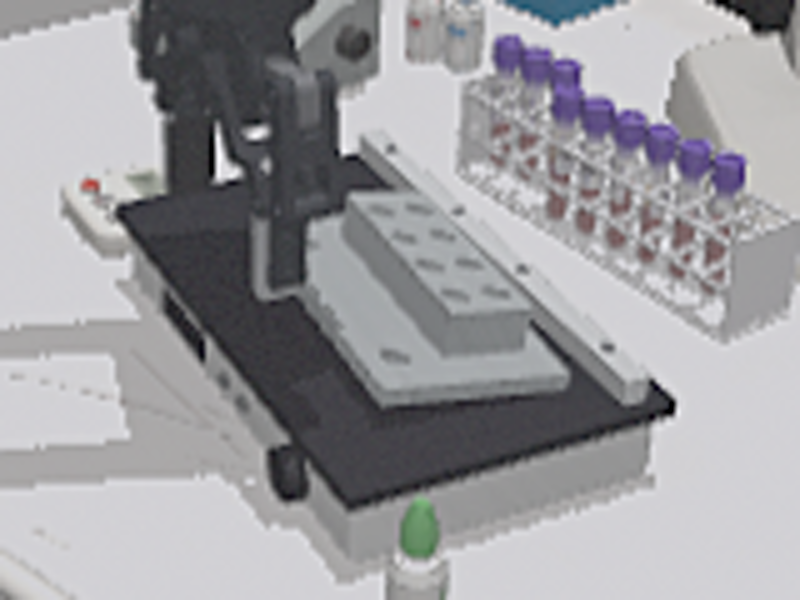

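The right fingertip ends at about crop (275,295), in front of the carrier. I'll work out its height from where it should stand.

```bash
python3 - <<'E'
from h import *
c=ctrl.calibration("scene"); s=ctrl.observe()
w=s["ee_rot"];T=Ro.from_quat(np.r_[w[1:],w[0]]).as_matrix()
print((T[:,2]).round(4))
for tz in (0,-.013,-.03,-.05):
  for y in (-.0428,-.055):
    for x in (.011,-.011):
      X=s["tcp_pos"]+T@[x,y,tz]; p=c["R"]@X+c["t"]; u=p[:2]/p[2]; u=u*(1+c["k1"]*u@u)
      q=c["K"][:2,:2]@u+c["K"][:2,2]; print(tz,y,x,((q-[250,150])*5).round())
E
```

```text
[-0.0026  0.0011 -1.    ]
0 -0.0428 0.011 [253. 394.]
0 -0.0428 -0.011 [300. 381.]
0 -0.055 0.011 [265. 410.]
0 -0.055 -0.011 [313. 397.]
-0.013 -0.0428 0.011 [253. 368.]
-0.013 -0.0428 -0.011 [301. 356.]
-0.013 -0.055 0.011 [266. 384.]
-0.013 -0.055 -0.011 [314. 371.]
-0.03 -0.0428 0.011 [253. 334.]
-0.03 -0.0428 -0.011 [301. 322.]
-0.03 -0.055 0.011 [266. 349.]
-0.03 -0.055 -0.011 [315. 337.]
-0.05 -0.0428 0.011 [254. 293.]
-0.05 -0.0428 -0.011 [302. 281.]
-0.05 -0.055 0.011 [267. 308.]
-0.05 -0.055 -0.011 [316. 296.]
```

Emit:
carry_out:
  jaw: [-1,-1,-1]
  travel:
    - [0,0,10]
    - [0,0,18]
    - [0,0,18]
  turn: [0,0,0]

```text
time_s: 2.8
tcp_pos: [0.4927, -0.0707, 0.0433]
ee_rot: [-0.0, 0.078, 0.997, 0.0]
wrist_force: [0.6, -0.7, 0.7]
opening: 0.0856
grasp_force: 0.0
```

Emit:
carry_out:
  jaw: [-1,-1,-1]
  travel:
    - [0,0,3]
    - [0,0,5]
    - [0,0,6]
  turn: [0,0,0]

```text
time_s: 3.1
tcp_pos: [0.4931, -0.0711, 0.0377]
ee_rot: [0.0, 0.078, 0.997, -0.0]
wrist_force: [-0.1, 0.1, 0.4]
opening: 0.0856
grasp_force: 0.0
```

Emit:
carry_out:
  jaw: [-1,-1,-1,-1]
  travel:
    - [0,0,3]
    - [0,0,6]
    - [0,0,8]
    - [0,0,8]
  turn: [0,0,0,0]

```text
time_s: 3.5
tcp_pos: [0.4927, -0.0709, 0.0293]
ee_rot: [-0.0, 0.078, 0.997, 0.0]
wrist_force: [-0.7, 0.2, -0.3]
opening: 0.0855
grasp_force: 0.0
```

```bash
python3 - <<'E'
from h import *
s=ctrl.observe(); im=ctrl.get_image("scene")[:,:,::-1][170:240,270:370]
print(s["time_s"],s["tcp_pos"],s["wrist_force"])
im=(255*(im/255.)**.6).astype('uint8')
cv2.imwrite("pics/s3.png",cv2.resize(im,None,fx=8,fy=8,interpolation=cv2.INTER_CUBIC))
E
```

```text
3.5 [ 0.49271838 -0.07094991  0.02926692] [-0.6942599   0.23404883 -0.32944343]
```

View pics/s3.png

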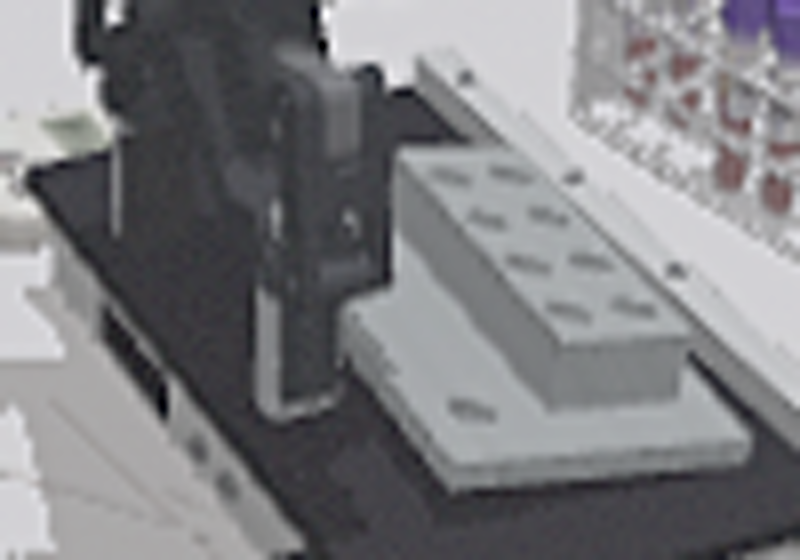

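The right fingertip bottom is now near crop (300,410). It is still about 28 mm above the deck by my estimate and clear of the carrier, so I keep going down with force checks.

Emit:
carry_out:
  jaw: [-1,-1,-1,-1]
  travel:
    - [0,0,4]
    - [0,0,8]
    - [0,0,12]
    - [0,0,12]
  turn: [0,0,0,0]

```text
time_s: 3.95
tcp_pos: [0.4924, -0.0708, 0.0169]
ee_rot: [-0.001, 0.078, 0.997, 0.0]
wrist_force: [-0.3, -0.6, 0.1]
opening: 0.0855
grasp_force: 0.0
```

Emit:
carry_out:
  jaw: [-1,-1,-1]
  travel:
    - [0,0,3]
    - [0,0,5]
    - [0,0,5]
  turn: [0,0,0]

```text
time_s: 4.25
tcp_pos: [0.4928, -0.071, 0.0124]
ee_rot: [-0.0, 0.078, 0.997, 0.0]
wrist_force: [0.7, 0.3, -0.2]
opening: 0.0854
grasp_force: 0.0
```

Emit:
carry_out:
  jaw: [-1,-1,-1]
  travel:
    - [0,0,2]
    - [0,0,4]
    - [0,0,4]
  turn: [0,0,0]

```text
time_s: 4.55
tcp_pos: [0.4928, -0.071, 0.0084]
ee_rot: [-0.0, 0.078, 0.997, 0.0]
wrist_force: [0.1, 0.9, 0.4]
opening: 0.0853
grasp_force: 0.0
```

Emit:
carry_out:
  jaw: [-1,-1,-1,-1,-1,-1]
  travel:
    - [-6,0,0]
    - [-12,0,0]
    - [-16,0,0]
    - [-19,0,0]
    - [-22,0,0]
    - [-22,0,0]
  turn: [0,0,0,0,0,0]

```text
time_s: 5.15
tcp_pos: [0.5151, -0.0746, 0.0087]
ee_rot: [0.0, 0.078, 0.997, -0.0]
wrist_force: [0.3, -0.6, 0.4]
opening: 0.0853
grasp_force: 0.0
```

Emit:
carry_out:
  jaw: [-1,-1,-1,-1]
  travel:
    - [-2,0,0]
    - [-4,0,0]
    - [-6,0,0]
    - [-6,0,0]
  turn: [0,0,0,0]

```text
time_s: 5.55
tcp_pos: [0.5211, -0.0755, 0.0088]
ee_rot: [0.0, 0.078, 0.997, -0.0]
wrist_force: [-0.9, 0.4, -0.4]
opening: 0.0853
grasp_force: 0.1
```

Emit:
carry_out:
  jaw: [-1,-1,-1]
  travel:
    - [-1.5,0,0]
    - [-3,0,0]
    - [-3,0,0]
  turn: [0,0,0]

```text
time_s: 5.85
tcp_pos: [0.5238, -0.0759, 0.0087]
ee_rot: [0.0, 0.078, 0.997, -0.0]
wrist_force: [-0.1, -0.6, 0.0]
opening: 0.0854
grasp_force: 0.2
```

Emit:
carry_out:
  jaw: [-1,-1,-1]
  travel:
    - [-1.5,0,0]
    - [-3,0,0]
    - [-3,0,0]
  turn: [0,0,0]

```text
time_s: 6.15
tcp_pos: [0.5266, -0.0762, 0.0085]
ee_rot: [-0.0, 0.078, 0.997, 0.0]
wrist_force: [-1.5, 0.7, -0.6]
opening: 0.0854
grasp_force: 0.6
```

Emit:
carry_out:
  jaw: [-1,-1,-1]
  travel:
    - [-1,0,0]
    - [-2,0,0]
    - [-2,0,0]
  turn: [0,0,0]

```text
time_s: 6.45
tcp_pos: [0.5267, -0.076, 0.0081]
ee_rot: [-0.002, 0.078, 0.997, 0.0]
wrist_force: [-6.7, 2.1, 3.4]
opening: 0.0853
grasp_force: 4.0
```

Emit:
carry_out:
  jaw: [-1,-1,-1]
  travel:
    - [-1,0,0]
    - [-2,0,0]
    - [-2,0,0]
  turn: [0,0,0]

```text
time_s: 6.75
tcp_pos: [0.5266, -0.0759, 0.0078]
ee_rot: [-0.004, 0.078, 0.997, 0.001]
wrist_force: [-14.4, 2.4, 8.4]
opening: 0.0855
grasp_force: 7.7
```

Emit:
carry_out:
  jaw: [-1,-1,-1,-1,-1,-1,-1,-1,-1]
  travel:
    - [10,0,0]
    - [25,0,0]
    - [37.5,0,-15]
    - [37.5,-20,-30]
    - [37.5,-45,-30]
    - [37.5,-60,-30]
    - [37.5,-60,-30]
    - [37.5,-60,-30]
    - [37.5,-60,-30]
  turn: [0,0,0,0,-0.15,-0.3,-0.45,-0.6,-0.6]

```text
time_s: 7.65
tcp_pos: [0.4849, -0.131, 0.0392]
ee_rot: [0.001, -0.221, 0.975, -0.001]
wrist_force: [0.8, 0.1, -0.7]
opening: 0.0853
grasp_force: 0.0
```

```bash
python3 - <<'E'
from h import *
s=ctrl.observe(); im=ctrl.get_image("wrist")[:,:,::-1]
print(s["time_s"],s["tcp_pos"],s["wrist_force"])
m=np.array([.5762,-.0595]);t=-.1592
R=np.array([[np.cos(t),-np.sin(t)],[np.sin(t),np.cos(t)]]); print((s["tcp_pos"][:2]-m)@R*1e3)
w=s["ee_rot"];T=Ro.from_quat(np.r_[w[1:],w[0]]).as_matrix();print(np.arctan2(T[1,1],T[0,1])-np.pi/2-t)
c=wristcal(s)
for z,pts in ((.058,[(55,50),(55,-100)]),(.072,[(-35,-100),(-35,50)]),(.07,[(-19,-75),(-19,25)])):
    for q in pts:
        X=np.r_[m+R@(np.array(q)*1e-3),z];p=c["R"]@X+c["t"];u=p[:2]/p[2];u*=1+c["k1"]*u@u
        q2=c["K"][:2,:2]@u+c["K"][:2,2];print(q,(q2*1.25).round());
im=(255*(im/255.)**.6).astype('uint8')
cv2.imwrite("pics/w2.png",cv2.resize(im,None,fx=1.25,fy=1.25,interpolation=cv2.INTER_CUBIC))
E
```

```text
7.65 [ 0.48490209 -0.13100123  0.03916422] [ 0.79520133  0.13435765 -0.69401515]
[-78.8084265  -85.07036162]
0.6043764557566622
(55, 50) [457. 606.]
(55, -100) [217. 487.]
(-35, -100) [303. 375.]
(-35, 50) [576. 530.]
(-19, -75) [335. 428.]
(-19, 25) [514. 526.]
```

View pics/w2.png

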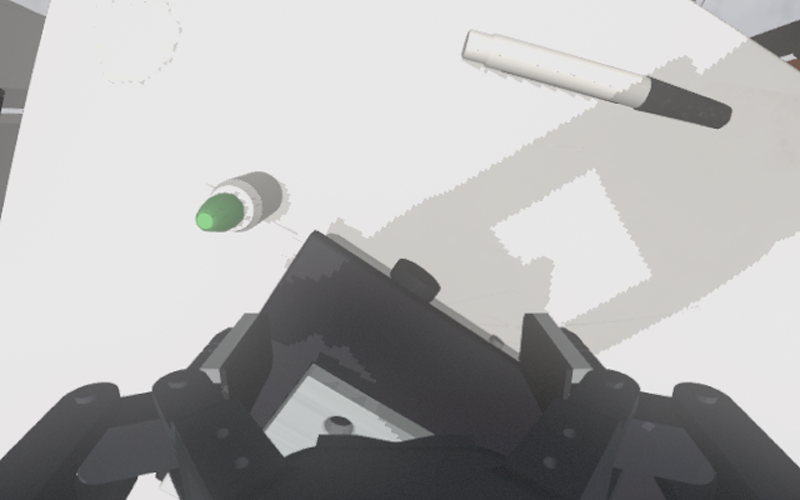

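The front right corner of the carrier is at (312,365) and its right hole at (340,424). Both are within a few mm of the prediction for a carrier square against the rail and 25 mm too far right, and the bottle is clear.

Emit:
carry_out:
  jaw: [-1,-1,-1,-1,-1,-1]
  travel:
    - [-20,-13,0]
    - [-39,-26,0]
    - [-39,-26,0]
    - [-39,-26,15]
    - [-39,-26,30]
    - [-39,-26,30]
  turn: [0,0,0,0,0,0]

```text
time_s: 8.3
tcp_pos: [0.5272, -0.1355, 0.0052]
ee_rot: [-0.003, -0.22, 0.976, 0.002]
wrist_force: [-0.7, 0.9, -0.6]
opening: 0.0856
grasp_force: 0.0
```

Emit:
carry_out:
  jaw: [-1,-1,-1,-1]
  travel:
    - [-3.3,-2.3,0]
    - [-6.6,-4.5,0]
    - [-9,-6.2,0]
    - [-9,-6.2,0]
  turn: [0,0,0,0]

```text
time_s: 8.7
tcp_pos: [0.5424, -0.1393, 0.0093]
ee_rot: [0.001, -0.22, 0.975, -0.0]
wrist_force: [0.2, 0.7, -0.3]
opening: 0.0854
grasp_force: 0.0
```

Emit:
carry_out:
  jaw: [-1,-1,-1]
  travel:
    - [-1.2,-0.9,0]
    - [-2.5,-1.7,0]
    - [-2.5,-1.7,0]
  turn: [0,0,0]

```text
time_s: 9.0
tcp_pos: [0.5438, -0.1392, 0.0085]
ee_rot: [-0.001, -0.22, 0.975, 0.0]
wrist_force: [-2.8, -0.0, 1.7]
opening: 0.0854
grasp_force: 1.5
```

Emit:
carry_out:
  jaw: [-1,-1,-1,-1,-1]
  travel:
    - [-1.1,1.6,0]
    - [-2.3,3.3,0]
    - [-3.4,4.9,0]
    - [-4.5,6.6,0]
    - [-4.5,6.6,0]
  turn: [0,0,0,0,0]

```text
time_s: 9.5
tcp_pos: [0.5452, -0.131, 0.0085]
ee_rot: [-0.0, -0.22, 0.975, 0.0]
wrist_force: [-3.4, -0.7, 0.7]
opening: 0.0858
grasp_force: 2.2
```

Emit:
carry_out:
  jaw: [-1,-1,-1,-1,-1,-1]
  travel:
    - [-0.9,1.2,0]
    - [-1.7,2.5,0]
    - [-2.6,3.7,0]
    - [-3.4,4.9,0]
    - [-4.3,6.2,0]
    - [-4.3,6.2,0]
  turn: [0,0,0,0,0,0]

```text
time_s: 10.1
tcp_pos: [0.5464, -0.1238, 0.0085]
ee_rot: [-0.0, -0.22, 0.975, 0.0]
wrist_force: [-5.1, -2.8, 0.2]
opening: 0.0854
grasp_force: 2.5
```

Emit:
carry_out:
  jaw: [-1,-1,-1,-1,-1,-1,-1,-1,-1]
  travel:
    - [-0.7,1,0]
    - [-1.4,2.1,0]
    - [-2.1,3.1,0]
    - [-2.8,4.1,0]
    - [-3.5,5.2,0]
    - [-4.2,6.2,0]
    - [-4.9,7.2,0]
    - [-5.7,8.2,0]
    - [-5.7,8.2,0]
  turn: [0,0,0,0,0,0,0,0,0]

```text
time_s: 11.0
tcp_pos: [0.5479, -0.1142, 0.0085]
ee_rot: [-0.001, -0.22, 0.975, 0.0]
wrist_force: [-4.8, -3.1, 0.6]
opening: 0.0854
grasp_force: 2.9
```

Emit:
carry_out:
  jaw: [-1,-1,-1,-1,-1,-1,-1,-1]
  travel:
    - [0,1.2,0]
    - [-0.5,2,0]
    - [-1,2.7,0]
    - [-1.5,3.5,0]
    - [-2,4.2,0]
    - [-2.5,5,0]
    - [-3.1,5.7,0]
    - [-3.1,5.7,0]
  turn: [0,0,0,0,0,0,0,0]

```text
time_s: 11.8
tcp_pos: [0.5489, -0.1074, 0.0087]
ee_rot: [0.0, -0.22, 0.975, 0.0]
wrist_force: [-2.3, -1.1, -0.6]
opening: 0.0855
grasp_force: 1.8
```

Emit:
carry_out:
  jaw: [-1,-1,-1,-1,-1]
  travel:
    - [-0.4,0.6,0]
    - [-0.8,1.2,0]
    - [-1.2,1.7,0]
    - [-1.6,2.3,0]
    - [-1.6,2.3,0]
  turn: [0,0,0,0,0]

```text
time_s: 12.3
tcp_pos: [0.5493, -0.1047, 0.0086]
ee_rot: [0.0, -0.22, 0.975, 0.0]
wrist_force: [-2.2, -1.7, -2.0]
opening: 0.0855
grasp_force: 1.6
```

Emit:
carry_out:
  jaw: [-1,-1,-1,-1]
  travel:
    - [-0.3,0.4,0]
    - [-0.6,0.8,0]
    - [-0.9,1.2,0]
    - [-0.9,1.2,0]
  turn: [0,0,0,0]

```text
time_s: 12.7
tcp_pos: [0.5495, -0.1033, 0.0087]
ee_rot: [-0.0, -0.22, 0.975, 0.0]
wrist_force: [-2.8, -1.9, -0.9]
opening: 0.0854
grasp_force: 1.8
```

Emit:
carry_out:
  jaw: [-1,-1,-1,-1]
  travel:
    - [-0.3,0.4,0]
    - [-0.6,0.8,0]
    - [-0.9,1.2,0]
    - [-0.9,1.2,0]
  turn: [0,0,0,0]

```text
time_s: 13.1
tcp_pos: [0.5498, -0.1018, 0.0086]
ee_rot: [-0.0, -0.22, 0.975, 0.0]
wrist_force: [-2.9, -2.2, -1.0]
opening: 0.0856
grasp_force: 1.9
```

Emit:
carry_out:
  jaw: [-1,-1,-1,-1]
  travel:
    - [-0.3,0.4,0]
    - [-0.6,0.8,0]
    - [-0.6,0.8,0]
    - [-0.6,0.8,0]
  turn: [0,0,0,0]

```text
time_s: 13.5
tcp_pos: [0.55, -0.1009, 0.0086]
ee_rot: [-0.0, -0.22, 0.975, 0.0]
wrist_force: [-3.6, -2.2, -0.3]
opening: 0.0855
grasp_force: 2.0
```

Emit:
carry_out:
  jaw: [-1,-1,-1,-1]
  travel:
    - [-0.3,0.4,0]
    - [-0.6,0.8,0]
    - [-0.6,0.8,0]
    - [-0.6,0.8,0]
  turn: [0,0,0,0]

```text
time_s: 13.9
tcp_pos: [0.5502, -0.0999, 0.0087]
ee_rot: [-0.0, -0.22, 0.975, 0.0]
wrist_force: [-3.7, -2.1, -2.1]
opening: 0.0855
grasp_force: 2.2
```

```bash
python3 - <<'E'
from h import *
s=ctrl.observe(); im=ctrl.get_image("scene")[:,:,::-1][165:255,265:395]
im2=ctrl.get_image("top")[:,:,::-1][135:245,250:410]
f=lambda a,k:cv2.resize((255*(a/255.)**.6).astype('uint8'),None,fx=k,fy=k,interpolation=cv2.INTER_CUBIC)
a=f(im,3.3); b=f(im2,2.3)
h=max(a.shape[0],b.shape[0]); pad=lambda q:np.vstack([q,np.zeros((h-q.shape[0],q.shape[1],3),np.uint8)])
o=np.hstack([pad(a),pad(b)]);print(o.shape,a.shape);cv2.imwrite("pics/s4.png",o)
E
```

```text
(297, 797, 3) (297, 429, 3)
```

View pics/s4.png

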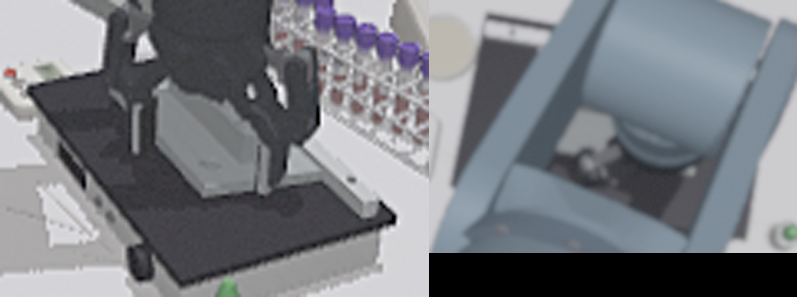

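The left half shows both fingers on the carrier, with its front right corner near crop (207,195), i.e. scene (328,224). I'll check that against the projected seated and raised corners.

```bash
python3 - <<'E'
from h import *
c=ctrl.calibration("scene")
m=np.array([.5762,-.0595]);t=-.1592
R=np.array([[np.cos(t),-np.sin(t)],[np.sin(t),np.cos(t)]])
for q in [(-35,-75,.05),(-35,-75,.058),(-35,-72,.05),(-35,-75,.064),(-35,-72,.064),(-35,-72,.072),(-80,-130,.05),(55,-125,.064)]:
    X=np.r_[m+R@(np.array(q[:2])*1e-3),q[2]];p=c["R"]@X+c["t"];u=p[:2]/p[2];u*=1+c["k1"]*u@u
    print(q,((c["K"][:2,:2]@u+c["K"][:2,2]-[265,165])*3.3).round(1))
E
```

```text
(-35, -75, 0.05) [203.5 210.2]
(-35, -75, 0.058) [204.  200.1]
(-35, -72, 0.05) [201.3 207.8]
(-35, -75, 0.064) [204.3 192.4]
(-35, -72, 0.064) [202.1 190. ]
(-35, -72, 0.072) [202.6 179.8]
(-80, -130, 0.05) [180.3 276.2]
(55, -125, 0.064) [364.5 199.8]
```

The corner is still raised and within about 3 mm of the target, so I keep nudging slowly.

Emit:
carry_out:
  jaw: [-1,-1,-1,-1]
  travel:
    - [-0.1,0.5,0]
    - [-0.3,0.9,0]
    - [-0.5,1.2,0]
    - [-0.5,1.2,0]
  turn: [0,0,0,0]

```text
time_s: 14.4
tcp_pos: [0.5504, -0.0986, 0.0088]
ee_rot: [0.0, -0.22, 0.975, -0.0]
wrist_force: [-1.8, -2.4, -1.1]
opening: 0.0853
grasp_force: 1.8
```

Emit:
carry_out:
  jaw: [-1,-1,-1,-1]
  travel:
    - [-0.3,0.4,0]
    - [-0.6,0.8,0]
    - [-0.9,1.2,0]
    - [-0.9,1.2,0]
  turn: [0,0,0,0]

```text
time_s: 14.8
tcp_pos: [0.5506, -0.0971, 0.0087]
ee_rot: [0.0, -0.22, 0.975, 0.0]
wrist_force: [-2.8, -1.6, -0.7]
opening: 0.0856
grasp_force: 1.8
```

```bash
python3 - <<'E'
from h import *
c=ctrl.calibration("scene")
m=np.array([.5762,-.0595]);t=-.1592
R=np.array([[np.cos(t),-np.sin(t)],[np.sin(t),np.cos(t)]])
def pj(x,y,z):
    X=np.r_[m+R@(np.array([x,y])*1e-3),z];p=c["R"]@X+c["t"];u=p[:2]/p[2];u=u*(1+c["k1"]*u@u)
    return c["K"][:2,:2]@u+c["K"][:2,2]
print("init",pj(-30.3,-73,.069))
for y in (-56,-53,-50,-47,-44): print(y,pj(-18.5,y,.069), "flat",pj(-19.,y,.058))
im=ctrl.get_image("scene")[:,:,::-1]; cv2.imwrite("pics/s5.png",im)
for f,(u,v) in (("scene0",(329,221)),("s5",(329,214))):
    g=cv2.cvtColor(cv2.imread(f"pics/{f}.png"),cv2.COLOR_BGR2GRAY); print(f,v-6,u-10);print(g[v-6:v+9,u-10:u+12])
E
```

```text
init [328.5189756  220.37613285]
-56 [329.60727581 215.12623978] flat [329.18550218 219.37824327]
-53 [328.95484248 214.43789195] flat [328.53849209 218.68281312]
-50 [328.30597807 213.75330977] flat [327.89499765 217.99116137]
-47 [327.66065365 213.07246274] flat [327.25499053 217.30325759]
-44 [327.0188406  212.39532063] flat [326.61844276 216.6190717 ]
scene0 215 319
[[123 122 122 120 119 122 122 122 122 122 121 122 123 130  94  71  72  73
   74  73  75  77]
 [125 123 123 120 120 119 121 122 123 123 122 121 122 125 119  80  69  73
   73  73  75  78]
 [119 124 123 123 121 119 121 123 122 123 122 123 121 123 127 110  79  70
   71  73  77  79]
 [ 88 121 123 122 123 120 120 121 124 125 126 125 123 123 125 129 109  80
   70  71  77  78]
 [ 68 101 125 123 123 124 122 107 111 116 123 128 125 123 123 124 128 111
   79  71  77  77]
 [ 74  73 120 125 123 125 121  73  64  73  88 110 118 123 124 123 123 129
  110  75  77  83]
 [ 69  71  88 119 125 125 129  86  71  78  71  74  82 116 126 123 123 126
  128  99  99 110]
 [ 37  77  60  87 122 125 126 130 101  99  92  91  83 118 124 124 123 123
  
[... 1375 characters left out ...]
9  80  90  91  89  91  89  91
   91  91  92  93]
 [ 66  75  70  77  88  91  91  92  90  88  90  91  91  91  90  90  90  90
   90  90  91  94]
 [ 24  68  76  70  77  90  92  90  90  89  88  89  90  90  91  91  91  91
   91  90  91  95]
 [ 13  25  68  76  70  81  89  89  89  89  88  87  89  90  91  92  91  89
   91  90  89  92]
 [ 21  16  40  69  75  70  80 101 106 103  99  86  95  92  87  88  85  82
   82  81  81  80]
 [ 19  21  15  38  69  74  68 119 134 121 108  84 105  93  77  78  77  77
   79  78  79  83]
 [ 21  21  19  15  40  69  71  81  80  79  77  84  85  82  78  87  83  77
   75  75  73  78]
 [ 21  22  17  18  16  38  69  86  89  82  84  83  83  79  71  80  76  61
   45  43  31  29]]
```

Emit:
carry_out:
  jaw: [-1,-1,-1,-1]
  travel:
    - [2,-0.4,0]
    - [4,-0.8,0]
    - [6,-1.2,0]
    - [6,-1.2,0]
  turn: [0,0,0,0]

```text
time_s: 15.25
tcp_pos: [0.5458, -0.101, 0.009]
ee_rot: [0.0, -0.22, 0.975, -0.0]
wrist_force: [0.8, 0.3, -0.3]
opening: 0.0851
grasp_force: 0.0
```

```bash
cat >> h.py <<'E'
def hole(show=True):
    g=cv2.cvtColor(ctrl.get_image("scene"),cv2.COLOR_RGB2GRAY); 
    if show: print(g[206:226,320:336])
    return g
E
python3 - <<'E'
from h import *
hole(); print(ctrl.observe()["time_s"],ctrl.observe()["tcp_pos"],ctrl.observe()["wrist_force"])
E
```

```text
[[ 90  90  90  90  92  89  73  65  66  66  69  67  66  63  74  89]
 [ 92  91  91  90  91  92  88  73  65  67  67  70  68  66  64  74]
 [ 91  91  90  90  90  90  92  89  73  65  66  68  67  67  66  64]
 [ 91  91  91  90  89  91  90  92  90  73  65  67  68  68  67  66]
 [ 89  91  90  91  91  91  90  90  91  90  73  66  68  67  68  67]
 [ 90  90  91  91  91  90  90  89  91  93  90  73  65  67  67  67]
 [ 89  90  91  91  91  91  92  90  90  92  93  90  73  66  67  67]
 [ 90  89  89  90  90  91  92  91  92  90  91  94  90  74  66  65]
 [ 91  90  89  89  90  92  92  91  91  92  91  92  94  90  73  64]
 [ 91  91  90  88  89  90  92  94  92  91  92  93  92  94  91  73]
 [ 91  91  91  91  89  87  91  92  89  93  92  92  91  93  94  90]
 [ 92  92  92  93  84  69  84  85  81  85  86  91  92  91  92  94]
 [ 90  91  92  93  75  64  85 103 100  78  71  89  92  92  91  93]
 [ 82  91  92  93  95  78  90 102  98  90  81  92  93  92  91  91]
 [ 67  82  91  92  93  94  90  89  89  92  93  93  92  92  92  92]
 [ 67  65  80  93  93  93  93  92  89  90  91  91  93  93  92  92]
 [ 49  70  66  88  94  92  93  94  92  90  90  92  93  93  95  91]
 [ 13  63  69  71  89  94  93  93  94  91  91  90  91  91  91  83]
 [ 16  27  63  69  71  90  93  93  94  94  89  84  81  79  77  78]
 [ 19  17  25  65  68  77  95  90  87  85  77  77  75  76  82  76]]
15.3 [ 0.5458614  -0.10100937  0.00892593] [ 0.69197235 -0.87929494 -0.14838198]
```

The hole has moved to where a flat, seated plate would put it, with a bright pin tip showing inside. The carrier dropped when I released it, so I withdraw.

Emit:
carry_out:
  jaw: [-1,-1,-1,-1,-1,-1,-1,-1]
  travel:
    - [6,0,0]
    - [14,0,0]
    - [20,0,0]
    - [20,0,-20]
    - [20,0,-60]
    - [20,0,-100]
    - [20,0,-145]
    - [20,0,-180]
  turn: [0,0,0,0,0,0,0,0]

```text
time_s: 16.1
tcp_pos: [0.5276, -0.1099, 0.1914]
ee_rot: [0.001, -0.22, 0.975, -0.001]
wrist_force: [1.4, -1.3, -1.1]
opening: 0.0853
grasp_force: 0.0
```

Emit:
carry_out:
  jaw: [-1,-1,-1,-1,-1,-1]
  travel:
    - [40,0,0]
    - [80,0,0]
    - [110,0,0]
    - [120,0,0]
    - [120,0,0]
    - [120,0,0]
  turn: [0,0,0,0,0,0]

```text
time_s: 16.7
tcp_pos: [0.4198, -0.1611, 0.1889]
ee_rot: [0.0, -0.22, 0.976, -0.0]
wrist_force: [-0.6, -0.3, -0.5]
opening: 0.0854
grasp_force: 0.0
```

```bash
python3 - <<'E'
from h import *
s=ctrl.observe();print(s["time_s"],s["tcp_pos"],s["wrist_force"])
f=lambda a,k:cv2.resize((255*(a/255.)**.6).astype('uint8'),None,fx=k,fy=k,interpolation=cv2.INTER_CUBIC)
a=f(ctrl.get_image("scene")[:,:,::-1][165:265,260:395],4); w=ctrl.get_image("wrist")[:,:,::-1]
b=f(w,a.shape[0]/400*.64)
h=max(a.shape[0],b.shape[0]); pad=lambda q:np.vstack([q,np.zeros((h-q.shape[0],q.shape[1],3),np.uint8)])
b=b[:,:min(b.shape[1],800-a.shape[1])]
t=f(ctrl.get_image("top")[:,:,::-1][130:250,210:420],1.2)
o=np.hstack([pad(a),pad(t)]);print(o.shape);cv2.imwrite("pics/s6.png",o);cv2.imwrite("pics/w6.png",w)
E
```

```text
16.7 [ 0.41981375 -0.16108645  0.18891228] [-0.56685837 -0.33477761 -0.45728686]
(400, 792, 3)
```

View pics/s6.png

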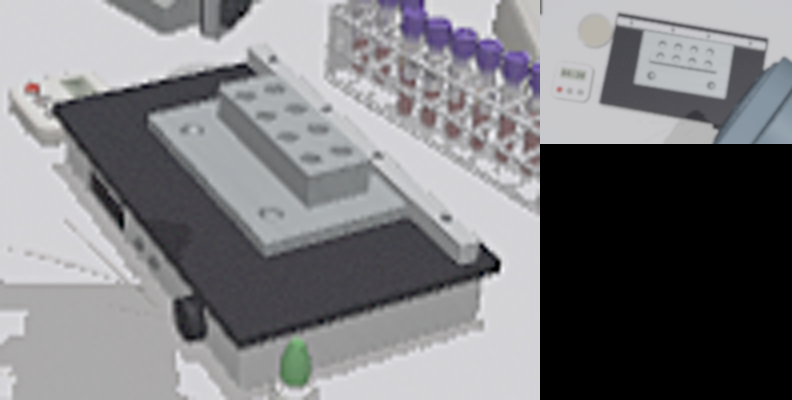

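The carrier lies flat and square, with pins showing in both holes at (190,130) and (270,213). The timer, dish and bottle are where they were.

```bash
python3 -c "
from plant import ctrl
print(ctrl.hand_in())"
```

```text
the job is handed in; nothing more can be done
None
```

The carrier is seated flat over both pins, the hand is clear, the timer, petri dish and dropper bottle were left untouched, and the job was handed in at about 17 s.

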